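Set the reorder tags on the wafer-shipper bins

TASK

The four black bins hold single-wafer shippers; a bin is full when three are stacked in it, and one with a single shipper has to be reordered. With a fingertip, push the wrong flip tags over gently to their other stop so that only the full bins show green and the others show red. Leave the tags that are already right alone; grasp and lift nothing, and do not disturb the shippers or the things on the bench.

Things in the scene. Friction and masses are not known exactly. Their poses are not given: they have to be found in the camera images.
- bin_a: black open bin, 84 x 76 mm, rim 40 mm up, one of four fixed side by side on an aluminium tray, 78 mm apart, order varies. Origin at the centre of its underside, 14 mm above the bench; x points to its tag on the far side (away from the robot, within 0.12 rad), y along the row, z up. Full: three shippers stacked, top 36 mm above the origin; to be reordered: one shipper, top 14 mm
- tag_a (a joint): angle (rad) of the flip tag behind bin_a, a light leaf (40 g) 58 mm wide on a horizontal pin along the bin's y, free edge up. 0 upright; -0.785 leaning to the bin on the front stop: all green; +0.785 leaning away on the rear stop: all red. Falls over by its weight once past upright. The leaf is slippery acetal: a fingertip that pushes its edge from outside, level or rising, swings it over
- tag_a_hinge (a point): middle of the hinge pin of tag_a: 88 mm along x and 52 mm up from the origin of bin_a. The leaf's free edge, a white bead 7 mm thick, is 58 mm from the pin: 41 mm aside and 41 mm above it at either stop. Stop plates, in a V, end 23 mm aside and above, so a fingertip fits behind the edge from outside. Bracket posts beside the leaf end 8 mm above the pin
- bin_b: black open bin, 84 x 76 mm, rim 40 mm up, one of four fixed side by side on an aluminium tray, 78 mm apart, order varies. Origin at the centre of its underside, 14 mm above the bench; x points to its tag on the far side (away from the robot, within 0.12 rad), y along the row, z up. Full: three shippers stacked, top 36 mm above the origin; to be reordered: one shipper, top 14 mm
- tag_b (a joint): angle (rad) of the flip tag behind bin_b, a light leaf (40 g) 58 mm wide on a horizontal pin along the bin's y, free edge up. 0 upright; -0.785 leaning to the bin on the front stop: all green; +0.785 leaning away on the rear stop: all red. Falls over by its weight once past upright. The leaf is slippery acetal: a fingertip that pushes its edge from outside, level or rising, swings it over
- tag_b_hinge (a point): middle of the hinge pin of tag_b: 88 mm along x and 52 mm up from the origin of bin_b. The leaf's free edge, a white bead 7 mm thick, is 58 mm from the pin: 41 mm aside and 41 mm above it at either stop. Stop plates, in a V, end 23 mm aside and above, so a fingertip fits behind the edge from outside. Bracket posts beside the leaf end 8 mm above the pin
- bin_c: black open bin, 84 x 76 mm, rim 40 mm up, one of four fixed side by side on an aluminium tray, 78 mm apart, order varies. Origin at the centre of its underside, 14 mm above the bench; x points to its tag on the far side (away from the robot, within 0.12 rad), y along the row, z up. Full: three shippers stacked, top 36 mm above the origin; to be reordered: one shipper, top 14 mm
- tag_c (a joint): angle (rad) of the flip tag behind bin_c, a light leaf (40 g) 58 mm wide on a horizontal pin along the bin's y, free edge up. 0 upright; -0.785 leaning to the bin on the front stop: all green; +0.785 leaning away on the rear stop: all red. Falls over by its weight once past upright. The leaf is slippery acetal: a fingertip that pushes its edge from outside, level or rising, swings it over
- tag_c_hinge (a point): middle of the hinge pin of tag_c: 88 mm along x and 52 mm up from the origin of bin_c. The leaf's free edge, a white bead 7 mm thick, is 58 mm from the pin: 41 mm aside and 41 mm above it at either stop. Stop plates, in a V, end 23 mm aside and above, so a fingertip fits behind the edge from outside. Bracket posts beside the leaf end 8 mm above the pin
- bin_d: black open bin, 84 x 76 mm, rim 40 mm up, one of four fixed side by side on an aluminium tray, 78 mm apart, order varies. Origin at the centre of its underside, 14 mm above the bench; x points to its tag on the far side (away from the robot, within 0.12 rad), y along the row, z up. Full: three shippers stacked, top 36 mm above the origin; to be reordered: one shipper, top 14 mm
- tag_d (a joint): angle (rad) of the flip tag behind bin_d, a light leaf (40 g) 58 mm wide on a horizontal pin along the bin's y, free edge up. 0 upright; -0.785 leaning to the bin on the front stop: all green; +0.785 leaning away on the rear stop: all red. Falls over by its weight once past upright. The leaf is slippery acetal: a fingertip that pushes its edge from outside, level or rising, swings it over
- tag_d_hinge (a point): middle of the hinge pin of tag_d: 88 mm along x and 52 mm up from the origin of bin_d. The leaf's free edge, a white bead 7 mm thick, is 58 mm from the pin: 41 mm aside and 41 mm above it at either stop. Stop plates, in a V, end 23 mm aside and above, so a fingertip fits behind the edge from outside. Bracket posts beside the leaf end 8 mm above the pin
- shipper_f1: round flat white wafer shipper (closed clamshell), 71 x 64 x 11 mm, loose in one of the bins, alone or in a stack; origin at the centre of its underside (3 mm above the bin's origin for the lowest, 11 mm more for each one above)
- shipper_f2: round flat white wafer shipper (closed clamshell), 71 x 64 x 11 mm, loose in one of the bins, alone or in a stack; origin at the centre of its underside (3 mm above the bin's origin for the lowest, 11 mm more for each one above)
- shipper_f3: round flat white wafer shipper (closed clamshell), 71 x 64 x 11 mm, loose in one of the bins, alone or in a stack; origin at the centre of its underside (3 mm above the bin's origin for the lowest, 11 mm more for each one above)
- shipper_g1: round flat white wafer shipper (closed clamshell), 71 x 64 x 11 mm, loose in one of the bins, alone or in a stack; origin at the centre of its underside (3 mm above the bin's origin for the lowest, 11 mm more for each one above)
- shipper_g2: round flat white wafer shipper (closed clamshell), 71 x 64 x 11 mm, loose in one of the bins, alone or in a stack; origin at the centre of its underside (3 mm above the bin's origin for the lowest, 11 mm more for each one above)
- shipper_g3: round flat white wafer shipper (closed clamshell), 71 x 64 x 11 mm, loose in one of the bins, alone or in a stack; origin at the centre of its underside (3 mm above the bin's origin for the lowest, 11 mm more for each one above)
- shipper_h1: round flat white wafer shipper (closed clamshell), 71 x 64 x 11 mm, loose in one of the bins, alone or in a stack; origin at the centre of its underside (3 mm above the bin's origin for the lowest, 11 mm more for each one above)
- shipper_k1: round flat white wafer shipper (closed clamshell), 71 x 64 x 11 mm, loose in one of the bins, alone or in a stack; origin at the centre of its underside (3 mm above the bin's origin for the lowest, 11 mm more for each one above)
- tweezers: black tweezers, 125 mm long, lying on the drain tray right of the bins; loose; origin at the centre of its underside; to be left alone
- tape_roll: roll of blue tape, 69 mm across, 19 mm high; loose; origin at the centre of its underside; to be left alone
- petri_dish: covered clear dish, 60 mm across, 15 mm high; loose; origin at the centre of its underside; to be left alone
- screwdriver: small screwdriver with an orange handle, 140 mm long; loose; origin at the centre of its underside; to be left alone

How it is judged:
At the end, for the whole second after the job is handed in: Every tag rests at a stop, within 0.1 rad of it: leaning towards its bin (green, joint below -0.68 rad) for each of the two bins with three shippers, leaning away (red, above +0.68 rad) for the two with one. Shippers are within 12 mm and the loose things within 20 mm of where they were (((horizontal distance between any of shipper_f3, shipper_g3 and bin_a below 0.03 m and value of joint tag_a below -0.68 rad) or (not (horizontal distance between any of shipper_f3, shipper_g3 and bin_a below 0.03 m) and value of joint tag_a above 0.68 rad)) and velocity of joint tag_a between -0.2 and 0.2 rad/s and ((horizontal distance between any of shipper_f3, shipper_g3 and bin_b below 0.03 m and value of joint tag_b below -0.68 rad) or (not (horizontal distance between any of shipper_f3, shipper_g3 and bin_b below 0.03 m) and value of joint tag_b above 0.68 rad)) and velocity of joint tag_b between -0.2 and 0.2 rad/s and ((horizontal distance between any of shipper_f3, shipper_g3 and bin_c below 0.03 m and value of joint tag_c below -0.68 rad) or (not (horizontal distance between any of shipper_f3, shipper_g3 and bin_c below 0.03 m) and value of joint tag_c above 0.68 rad)) and velocity of joint tag_c between -0.2 and 0.2 rad/s and ((horizontal distance between any of shipper_f3, shipper_g3 and bin_d below 0.03 m and value of joint tag_d below -0.68 rad) or (not (horizontal distance between any of shipper_f3, shipper_g3 and bin_d below 0.03 m) and value of joint tag_d above 0.68 rad)) and velocity of joint tag_d between -0.2 and 0.2 rad/s and distance of each of shipper_f1, shipper_f2, shipper_f3, shipper_g1, shipper_g2, shipper_g3, shipper_h1, shipper_k1 from where it was at the start of the episode below 0.012 m and distance of each of tweezers, tape_roll, petri_dish, screwdriver from where it was at the start of the episode below 0.02 m); the robot touches nothing.
It fails at once if a tag that was right from the start (the green tag_a if its bin is full; the red tag_b, tag_c or tag_d if its bin is not) is moved off its stop (by some 0.27 rad) ((horizontal distance between any of shipper_f3, shipper_g3 and bin_a below 0.03 m and value of joint tag_a above -0.52 rad) or (not (horizontal distance between any of shipper_f3, shipper_g3 and bin_b below 0.03 m) and value of joint tag_b below 0.52 rad) or (not (horizontal distance between any of shipper_f3, shipper_g3 and bin_c below 0.03 m) and value of joint tag_c below 0.52 rad) or (not (horizontal distance between any of shipper_f3, shipper_g3 and bin_d below 0.03 m) and value of joint tag_d below 0.52 rad)).
It fails at once if a tag or bin is pressed or pinched with more than 20 N (the tags are only pushed lightly) (contact force between any of the fingers, the arm and bin_a above 20 N or contact force between any of the fingers, the arm and bin_b above 20 N or contact force between any of the fingers, the arm and bin_c above 20 N or contact force between any of the fingers, the arm and bin_d above 20 N).
It fails at once if a shipper is lifted, carried or pushed out of place (12 mm) (distance of any of shipper_f1, shipper_f2, shipper_f3, shipper_g1, shipper_g2, shipper_g3, shipper_h1, shipper_k1 from where it was at the start of the episode above 0.012 m).
It fails at once if one of the loose things on the bench is lifted or shifted (20 mm) (distance of any of tweezers, tape_roll, petri_dish, screwdriver from where it was at the start of the episode above 0.02 m).
It also fails if it takes over 64 s, if anything falls off the work surface, if the arm or the gripper's body presses on something with over 40 N, if the wrist force passes 120 N, or if a joint passes its speed limit or range.

ROBOT

A 6-joint arm with a two-finger parallel gripper is mounted at the origin on a cart in front of the work surface, level with it; the furniture and walls round the work are solid. World frame = base frame: x ahead of the robot, y to its left, z up, the work surface at z = 0. Lengths are in m, angles in rad, forces in N, time in s.
With the tool pointing down it reaches from about 0.375 to 0.9 m from the base axis. Payload 3.1 kg.
Tool frame: the origin (TCP) lies at the very end of the fingers, on their centre line; the grasp point (between the pads) lies 19 mm behind it (grip_depth is the distance from the TCP to the grasp point, in m); z points along the fingers, y is the line along which they close (so a half turn about z gives the same grasp; the last joint's range is limited). The gripper opens to 85 mm and grips with 20 to 120 N. Pads are 22 mm wide; open, the fingers measure 114 mm over their backs; the gripper's body (76 mm by 85 mm) begins 54 mm behind the grasp point. The pads swing forward as they close: fully open they stand 13 mm farther back than shut.
Start: joints at [-1.312, 0.527, 1.433, -0, 1.181, -0.178], TCP at [0.264, -0.566, 0.231] pointing down, gripper open.
Joint ranges: [-3.08, 3.08], [-0.75, 2.2], [0.22, 2.44], [-1.43, 4.57], [0, 2.65], [-2.85, 2.85]. Speed limits (rad/s): [2.79, 2.79, 3.14, 3.14, 3.14, 3.14].

INTERFACE

Orientations are given as a unit quaternion [x, y, z, w].
In Python, from station import * gives the robot as it stands.
- The arm moves only by the tool apply_moves, never from a script. Its argument "plan" is a list of rows, each a list of 7 numbers: the shift along the tool's x, y, z in m, then the turn, a rotation vector about the tool's x, y, z in rad, then the gripper command: -1 is fully open, 1 is shut, values between are in proportion. In form: [[dx, dy, dz, wx, wy, wz, jaw], ...]. A call has 1 to 8 rows; each row shifts and turns the commanded pose from where the row before left it, along the tool's axes as they then stand; what a row does not reach is not made up. A row lasts 1/8 s, in which the tool goes at most 62.5 mm and 10.7 degrees, less where a joint would pass 70% of its speed; a pose out of reach is approached as far as the arm can. A call is refused whole if a number of a shift passes 0.0625 or a number of a turn 0.188, either way. A call with a gripper value outside its range is refused whole. The fingers move at their own pace and stop on an object; "force" is the grip in N (left out, the last holds). Time passes only in rows, so rows that do not move let the fingers close. It gives the time, the measured TCP pose, the force, the opening and the grip force at its end, in the units of the state.
- sense(): the state, without advancing time (a new reading comes with each control period).
- snapshot(name): name is "side" or "top" or "wrist"; returns the picture (420x560x3 uint8, red, green, blue); there is no depth.
- calibration(name): a dict with "camera_matrix" (3x3 intrinsics, pixels), "R" (3x3) and "t" (3): a world point X has camera coordinates R X + t; the wrist camera has in their place "mount" (4x4, takes a point from camera to tool coordinates, whose origin is the TCP and whose axes are the flange's). Camera axes: x right, y down, z forward; pixel columns grow to the right and rows downward; lengths in m; the calibration is good to about 2 mm. The wrist camera is an equidistant fisheye: a pixel r from the principal point sees the ray r / f radians off the axis. A picture is of the moment at which its call begins: read the wrist's pose just before it. calibration takes no time and is no camera call.
- sign_off(): hands the job in; it is judged then, once.
The state is a dict: "t": time; "q": joint angles; "qd": joint speeds; "tau": joint torques, N m; "tcp_pos": TCP position; "tool_rot": TCP orientation; "force": force on the tool from outside, world axes, zero at the start; "ft_torque": the same for the moment, N m; "finger_gap": opening from 0.0 (shut) to 1.0 (fully open); "gripper_force": force on a finger pad.
Only numpy, scipy, OpenCV 4.12 (cv2) and the standard library are available. Lean on these libraries where they do the work, as an engineer would, in place of code of your own. Each camera call takes 0.05 s, during which the arm holds its last target. There are 200 camera calls.

## Working session

There is one attempt and no reset: what is moved stays moved. The work goes in short steps, Python scripts to look and compute and a tool call to move; the robot and the scene stay as the last step left them, time stands still between calls to the robot, and variables do not carry over. Pictures are saved under pics/ and viewed, at most 10 in all, crops included, and the job is handed in when it is done.

Besides the shell and the picture viewer there is one more tool, called after "Emit:" by a JSON object that holds its "op" and its "data", one argument or row to a line. apply_moves: Moves the arm, as the interface text tells. Its arguments: {"type":"object","properties":{"plan":{"type":"array"},"force":{"type":"number"}},"required":["plan"]}

```bash
mkdir -p pics; python3 - <<'E'
from station import *
import cv2,numpy as np
for n in("top","side"):
    im=snapshot(n); cv2.imwrite(f"pics/{n}0.png",cv2.cvtColor(im,cv2.COLOR_RGB2BGR))
    c=calibration(n); print(n,np.round(c["camera_matrix"],1).tolist(),np.round(c["R"],4).tolist(),np.round(c["t"],4).tolist(), "cam", -np.array(c["R"]).T@np.array(c["t"]))
s=sense();print(s["t"],s["tcp_pos"],s["tool_rot"])
E
```

```text
top [[411.7, 0.0, 281.0], [0.0, 411.7, 209.8], [0.0, 0.0, 1.0]] [[0.09, -0.9959, 0.0049], [-0.9716, -0.0888, -0.2192], [0.2188, 0.015, -0.9757]] [-0.0175, 0.593, 1.0946] cam [0.33831677 0.01885346 1.19802452]
side [[545.8, 0.0, 278.8], [0.0, 545.8, 217.3], [0.0, 0.0, 1.0]] [[0.9461, -0.3228, 0.0255], [-0.0949, -0.3517, -0.9313], [0.3096, 0.8787, -0.3633]] [-0.5677, 0.1276, 1.1351] cam [ 0.19785781 -1.13576459  0.54576001]
0.1 [ 0.26427514 -0.56567802  0.2304367 ] [ 9.76241779e-01  2.16681915e-01 -3.04132102e-05 -9.67550859e-04]
```

View pics/top0.png

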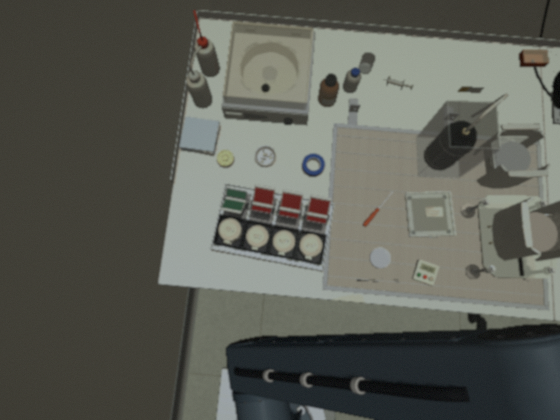

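View pics/side0.png

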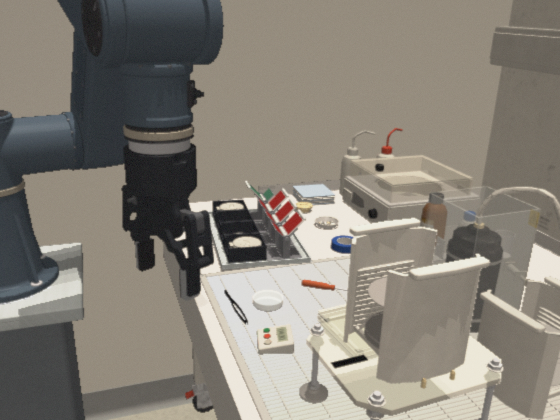

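The top view shows four bins at about (230,231), (257,238), (284,243) and (311,246). The leftmost tag is green at (234,200), and the other three are red at (263,200), (290,205) and (318,210). Next I'll zoom in to judge the fill and compute positions.

```bash
cat > h.py <<'E'
from station import *
import cv2,numpy as np
from scipy.spatial.transform import Rotation as Ro
def ray(n,u,v):
    c=calibration(n);K=np.array(c["camera_matrix"]);R=np.array(c["R"]);t=np.array(c["t"])
    return -R.T@t, R.T@np.linalg.inv(K)@np.array([u,v,1.])
def onz(n,u,v,z):
    o,d=ray(n,u,v);return o+d*(z-o[2])/d[2]
def proj(n,X):
    c=calibration(n);p=np.array(c["R"])@X+np.array(c["t"]);p=np.array(c["camera_matrix"])@p;return p[:2]/p[2]
E
python3 - <<'E'
from h import *
a=cv2.imread("pics/top0.png");b=cv2.imread("pics/side0.png")
A=cv2.resize(a[180:275,205:338],None,fx=4.5,fy=4.5,interpolation=cv2.INTER_CUBIC)[:,:598]
B=cv2.resize(b[175:270,200:315],None,fx=5,fy=5,interpolation=cv2.INTER_CUBIC)
cv2.imwrite("pics/cropA.png",np.clip(A*1.5,0,255));cv2.imwrite("pics/cropB.png",np.clip(B*1.8,0,255))
hsv=cv2.cvtColor(a,cv2.COLOR_BGR2HSV)
for nm,m in(("red",cv2.inRange(hsv,(0,120,60),(10,255,255))|cv2.inRange(hsv,(170,120,60),(180,255,255))),("green",cv2.inRange(hsv,(50,60,30),(95,255,255)))):
    m[:180]=0;m[230:]=0;m[:,:215]=0;m[:,335:]=0
    n,l,st,ce=cv2.connectedComponentsWithStats(m)
    for i in range(1,n):
        if st[i,4]>40: print(nm,st[i],ce[i].round(1),onz("top",*ce[i],.087).round(3))
for p in[(230,231),(257,238),(284,243),(311,246)]:print(onz("top",*p,.04).round(3))
E
```

```text
red [254 189  19  15 214] [263.5 195.6] [0.623 0.088 0.087]
red [282 194  19  15 216] [291.  200.9] [0.615 0.011 0.087]
red [309 199  20  15 218] [318.6 206. ] [ 0.608 -0.067  0.087]
red [252 206  19   6  60] [260.8 208.5] [0.586 0.092 0.087]
red [280 211  18   6  60] [288.4 213.8] [0.578 0.015 0.087]
red [307 217  19   6  59] [316.3 219.1] [ 0.57  -0.063  0.087]
green [227 190  18   8  96] [235.9 193.6] [0.622 0.165 0.087]
green [223 200  20  10 122] [232.8 204.5] [0.59  0.17  0.087]
[0.523 0.176 0.04 ]
[0.51  0.097 0.04 ]
[0.503 0.019 0.04 ]
[ 0.501 -0.057  0.04 ][ WARN:0@0.054] global loadsave.cpp:1063 imwrite_ Unsupported depth image for selected encoder is fallbacked to CV_8U.
```

View pics/cropA.png

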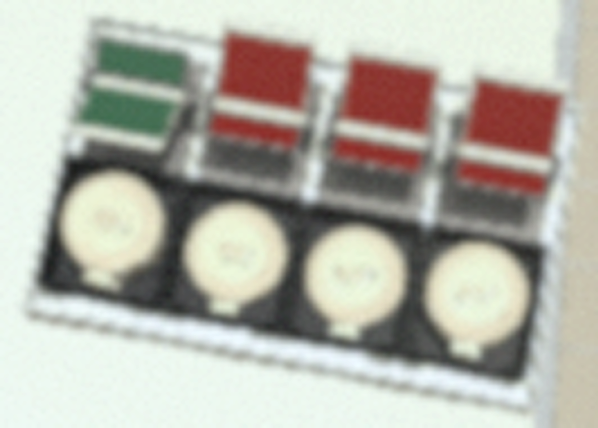

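View pics/cropB.png

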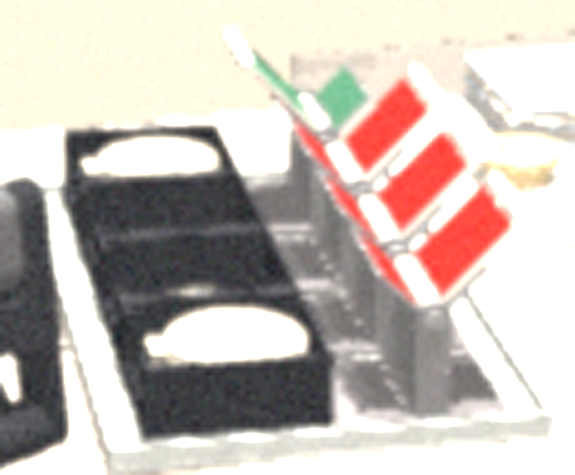

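The side crop shows shippers near the rim in only the leftmost bin (about (230,206) in the full image) and the rightmost bin (about (247,242)). The two middle bins look low. The left tag leans to its bin (green), and the other three lean away (red). So only the rightmost tag is wrong (full bin, red), and I need to push it from behind towards the robot. I'll move over and check with the wrist camera.

Emit:
{"op": "apply_moves", "data": {
  "plan": [
    [0,0,-0.01,0,0,0.178,1],
    [0,0,-0.01,0,0,0.178,1],
    [0,0,0,0,0,0.178,1],
    [0.011,-0.05,0,0,0,0,1],
    [0.011,-0.05,0,0,0,0,1],
    [0.011,-0.05,0,0,0,0,1],
    [0.011,-0.05,0,0,0,0,1],
    [0.011,-0.05,0,0,0,0,1]
  ]
}}

```text
t: 1.1
tcp_pos: [0.3436, -0.321, 0.251]
tool_rot: [0.999, -0.049, -0.0, -0.0]
force: [0.9, -0.1, -0.2]
finger_gap: -0.001
gripper_force: 0.0
```

Emit:
{"op": "apply_moves", "data": {
  "plan": [
    [0.011,-0.05,0,0,0,0,1],
    [0.011,-0.05,0,0,0,0,1],
    [0.011,-0.05,0,0,0,0,1],
    [0.011,-0.05,0,0,0,0,1],
    [0.011,-0.05,0,0,0,0,1],
    [0.02,0,0,0,0,0,1],
    [0.02,0,0,0,0,0,1],
    [0,0,0,0,0,0,1]
  ]
}}

```text
t: 2.1
tcp_pos: [0.4631, -0.0832, 0.2511]
tool_rot: [0.999, -0.048, 0.0, 0.0]
force: [0.1, -0.1, 0.8]
finger_gap: 0.002
gripper_force: 0.0
```

```bash
python3 - <<'E'
from h import *
s=sense();print(s["t"],s["tcp_pos"],Ro.from_quat(s["tool_rot"]).as_matrix().round(3).tolist(),s["finger_gap"],s["force"])
im=snapshot("wrist");cv2.imwrite("pics/w1.png",cv2.convertScaleAbs(cv2.cvtColor(im,cv2.COLOR_RGB2BGR),alpha=1.4))
np.savez("w1.npz",p=s["tcp_pos"],q=s["tool_rot"])
c=calibration("wrist");print({k:np.round(v,4).tolist() if not isinstance(v,str) else v for k,v in c.items()})
print("hinge bar",onz("top",317.2,214.4,.066))
E
```

```text
2.1 [ 0.46312231 -0.08318931  0.25109881] [[0.995, -0.096, 0.0], [-0.096, -0.995, -0.0], [0.0, 0.0, -1.0]] 0.0024905483310400734 [ 0.08842655 -0.09225156  0.76555636]
{'camera_matrix': [[325.1923, 0.0, 280.1286], [0.0, 325.1923, 208.2594], [0.0, 0.0, 1.0]], 'mount': [[-0.0014, -0.9637, -0.2669, 0.0677], [1.0, -0.0017, 0.0008, -0.0002], [-0.0012, -0.2669, 0.9637, -0.1406], [0.0, 0.0, 0.0, 1.0]]}
hinge bar [ 0.58823877 -0.06635327  0.066     ]
```

View pics/w1.png

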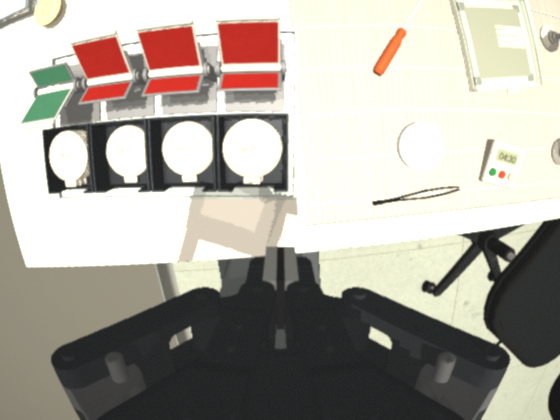

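The wrist view confirms the layout: the rightmost bin holds a tall stack at (252,146), its tag is red with the hinge at (250,69), and the free bead is at about (249,22). I'll triangulate the bead and the hinge next.

```bash
python3 - <<'E'
from h import *
d0=np.load("w1.npz");R=Ro.from_quat(d0["q"]).as_matrix();p=d0["p"]
c=calibration("wrist");K=np.array(c["camera_matrix"]);M=np.array(c["mount"])
def wr(u,v):
    x,y=(u-K[0,2])/K[0,0],(v-K[1,2])/K[1,1];th=np.hypot(x,y)
    d=np.array([x/th*np.sin(th),y/th*np.sin(th),np.cos(th)])
    return R@M[:3,3]+p, R@M[:3,:3]@d
def tri(a,b):
    A=np.c_[a[1],-b[1]];s=np.linalg.lstsq(A,b[0]-a[0],rcond=None)[0];P,Q=a[0]+s[0]*a[1],b[0]+s[1]*b[1]
    return ((P+Q)/2).round(4),np.linalg.norm(P-Q).round(4)
def oz(r,z):return (r[0]+r[1]*(z-r[0][2])/r[1][2]).round(4)
b=wr(249,22);h=wr(250,69)
print("bead z.107",oz(b,.107),"hinge z.066",oz(h,.066))
print("tri bead",tri(b,ray("top",320,197.5)),"tri hinge",tri(h,ray("top",317.2,214.4)))
print("side bead", proj("side",oz(b,.107)),"side hinge",proj("side",oz(h,.066)))
print("shipper4",oz(wr(252,146),.05),"bead3",oz(wr(168,27),.107),"hinge3",oz(wr(174,72),.066))
E
```

```text
bead z.107 [ 0.6221 -0.0716  0.107 ] hinge z.066 [ 0.5855 -0.0654  0.066 ]
tri bead (array([ 0.6351, -0.0698,  0.0711]), np.float64(0.0029)) tri hinge (array([ 0.5847, -0.0659,  0.0771]), np.float64(0.0023))
side bead [299.56827576 214.72815099] side hinge [282.76292153 232.19642876]
shipper4 [ 0.5068 -0.0579  0.05  ] bead3 [0.6308 0.002  0.107 ] hinge3 [0.5946 0.0124 0.066 ]
```

Emit:
{"op": "apply_moves", "data": {
  "plan": [
    [0.051,-0.007,0,0,0,0,1],
    [0.051,-0.007,0,0,0,0,1],
    [0.051,-0.007,0,0,0,0,1],
    [0.051,-0.007,0,0,0,0,1],
    [0,0,0,0,0,0,1],
    [0,0,0.04,0,0,0,1],
    [0,0,0.04,0,0,0,1],
    [0,0,0,0,0,0,1]
  ]
}}

```text
t: 3.15
tcp_pos: [0.6631, -0.0746, 0.1677]
tool_rot: [0.999, -0.049, -0.005, -0.001]
force: [-0.4, -0.1, -0.1]
finger_gap: 0.001
gripper_force: 0.0
```

```bash
python3 - <<'E'
from h import *
s=sense();print(s["t"],s["tcp_pos"],s["force"])
b=cv2.cvtColor(snapshot("side"),cv2.COLOR_RGB2BGR)
cv2.imwrite("pics/s2.png",cv2.convertScaleAbs(cv2.resize(b[120:270,190:370],None,fx=3.5,fy=3.5,interpolation=cv2.INTER_CUBIC),alpha=1.5))
E
```

```text
3.15 [ 0.66312786 -0.07459259  0.16773848] [-0.43494762 -0.05744493 -0.06945229]
```

View pics/s2.png

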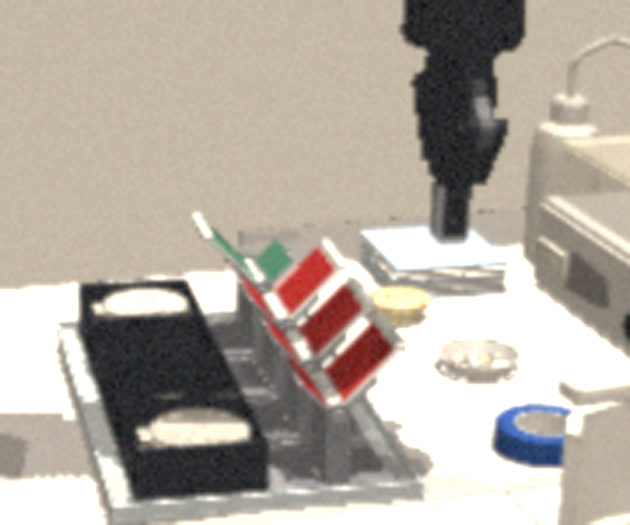

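The fingertip is at (450,238) in the crop, behind and above the bead at (390,340), with clearance. I'll descend behind it now.

Emit:
{"op": "apply_moves", "data": {
  "plan": [
    [0,0,0.025,0,0,0,1],
    [0,0,0.025,0,0,0,1],
    [0,0,0.018,0,0,0,1],
    [0,0,0,0,0,0,1],
    [0,0,0,0,0,0,1]
  ]
}}

```text
t: 3.82
tcp_pos: [0.6689, -0.0754, 0.1047]
tool_rot: [0.999, -0.049, 0.001, 0.0]
force: [0.4, -0.0, 0.3]
finger_gap: 0.0
gripper_force: 0.0
```

```bash
python3 - <<'E'
from h import *
s=sense();print(s["t"],s["tcp_pos"],s["force"])
b=cv2.cvtColor(snapshot("side"),cv2.COLOR_RGB2BGR)
cv2.imwrite("pics/s3.png",cv2.convertScaleAbs(cv2.resize(b[120:270,190:370],None,fx=3.5,fy=3.5,interpolation=cv2.INTER_CUBIC),alpha=1.5))
E
```

```text
3.825 [ 0.66885834 -0.07543898  0.10471733] [ 0.41915625 -0.02448741  0.27379999]
```

View pics/s3.png

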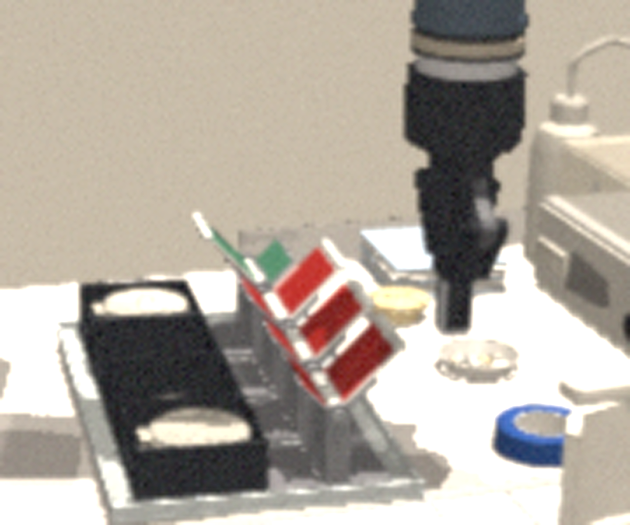

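The tip is now at (452,330), beside and behind the bead at (395,340). I'll go 7 mm lower and then push towards the bin, rising slightly.

Emit:
{"op": "apply_moves", "data": {
  "plan": [
    [0,0,0.007,0,0,0,1],
    [-0.008,0,0,0,0,0,1],
    [-0.008,0,0,0,0,0,1],
    [-0.007,0,0,0,0,0,1],
    [-0.007,0,-0.001,0,0,0,1],
    [-0.007,0,-0.001,0,0,0,1],
    [-0.007,0,-0.002,0,0,0,1],
    [0,0,0,0,0,0,1]
  ]
}}

```text
t: 4.88
tcp_pos: [0.6236, -0.0707, 0.1005]
tool_rot: [0.999, -0.049, -0.0, -0.0]
force: [-0.7, -0.5, 0.4]
finger_gap: -0.004
gripper_force: 0.0
```

Emit:
{"op": "apply_moves", "data": {
  "plan": [
    [-0.007,0,-0.002,0,0,0,1],
    [-0.007,0,-0.002,0,0,0,1],
    [-0.007,0,-0.002,0,0,0,1],
    [-0.007,0,-0.002,0,0,0,1],
    [-0.007,0,-0.001,0,0,0,1],
    [-0.005,0,0,0,0,0,1],
    [0,0,0,0,0,0,1],
    [0,0,0,0,0,0,1]
  ]
}}

```text
t: 5.88
tcp_pos: [0.5847, -0.0671, 0.1093]
tool_rot: [0.999, -0.049, 0.0, 0.0]
force: [0.5, 0.3, 0.5]
finger_gap: -0.003
gripper_force: 0.0
```

```bash
python3 - <<'E'
from h import *
s=sense();print(s["t"],s["tcp_pos"],s["force"])
b=cv2.cvtColor(snapshot("side"),cv2.COLOR_RGB2BGR)
cv2.imwrite("pics/s4.png",cv2.convertScaleAbs(cv2.resize(b[120:270,190:370],None,fx=3.5,fy=3.5,interpolation=cv2.INTER_CUBIC),alpha=1.5))
E
```

```text
5.875 [ 0.58466511 -0.0670799   0.10932399] [0.50742603 0.26115999 0.47496255]
```

View pics/s4.png

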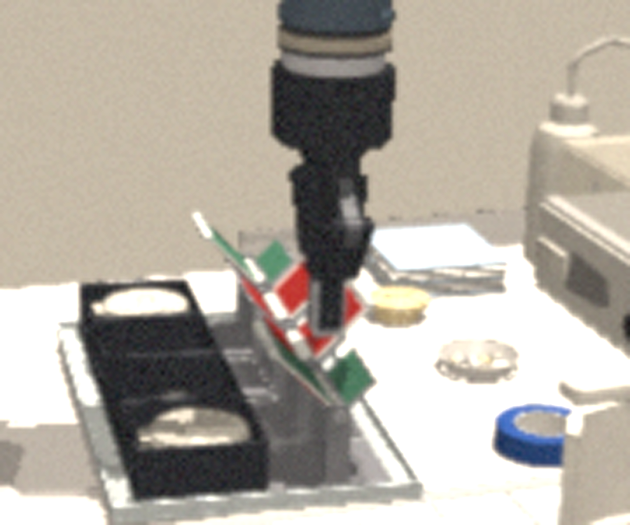

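The rightmost tag has gone over to green, with its leaf leaning forward at about (290,365). I'll rise clear and check.

Emit:
{"op": "apply_moves", "data": {
  "plan": [
    [0.006,0,-0.01,0,0,0,1],
    [0,0,-0.04,0,0,0,1],
    [0,0,-0.05,0,0,0,1],
    [0,0,-0.05,0,0,0,1],
    [-0.04,0,0,0,0,0,1],
    [-0.04,0,0,0,0,0,1],
    [-0.04,0,0,0,0,0,1],
    [0,0,0,0,0,0,1]
  ]
}}

```text
t: 6.92
tcp_pos: [0.4684, -0.0551, 0.26]
tool_rot: [0.999, -0.049, -0.001, -0.0]
force: [0.7, 0.7, 0.6]
finger_gap: -0.004
gripper_force: 0.0
```

```bash
python3 - <<'E'
from h import *
s=sense();print(s["t"],s["tcp_pos"],s["force"])
w=cv2.cvtColor(snapshot("wrist"),cv2.COLOR_RGB2BGR)[0:210,0:320]
b=cv2.cvtColor(snapshot("side"),cv2.COLOR_RGB2BGR)[175:270,200:345]
f=lambda a:cv2.convertScaleAbs(cv2.resize(a,(430,282),interpolation=cv2.INTER_CUBIC),alpha=1.5)
cv2.imwrite("pics/s5.png",np.vstack([f(w),f(b)]))
E
```

```text
6.925 [ 0.46839665 -0.0551108   0.25998036] [0.70478875 0.68230651 0.61807789]
```

View pics/s5.png

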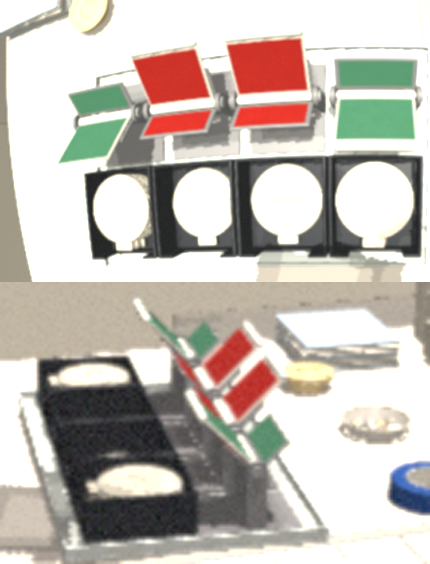

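The outer tags are green at (95,120) and (375,100), and the two middle tags are red at (175,80) and (268,70). The stacked edges in the leftmost bin at (145,210) show it's full, and nothing else has moved.

```bash
python3 -c "
from station import *
print(sign_off())"
```

```text
the job is handed in; nothing more can be done
None
```

I flipped the only wrong tag (behind the full rightmost bin) from red to green, so the two full outer bins show green and the two single-shipper middle bins show red; the job is handed in, but no verdict was returned.

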